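# Stack a pattern weight in a sprung fixture and hold it at the stop

### The job

Assemble the pattern weight in the grey spring fixture: lay the steel body on the red plunger between the four guide pins, then the brown spacer on it, then the brass top disc, knob up, each lying flat. Press the top disc straight down until the plunger is hard against its stop, and finish while still holding it pressed there, firmly but without brute force, so that the cross-pin could be driven. Leave the other things on the bench where they are.

Things in the scene. Friction and masses are not known exactly. Their poses are not given: they have to be found in the camera images.
- fixture: grey base plate 100 x 100 x 20 mm, fixed to the bench, turned by up to 23 deg; origin under its centre on the bench top, z up, x and y along its sides. Four upright steel guide pins, 12 mm thick, stand on its diagonals, axes 32.5 mm from the centre (23 mm along x and y each): a pocket 53 mm across for the 50 mm parts
- pins_top (a point): point on the fixture's axis level with the pins' tops, 92 mm above the bench; the pins are straight up to 80 mm and taper to 5 mm thick at 92 mm. On each of the fixture's four sides (along its x and y) a 34 mm wide gap between two pins lets a finger in
- plunger_top (a point): centre of the upper face of the red plunger disc (36 mm in diameter, 6 mm thick) in the middle of the fixture; 42 mm above the bench at rest, 30 mm when hard on its stop
- plunger (a joint): travel of the sprung plunger straight down, m: 0 at rest, 0.012 hard on the stop. The spring takes about 7 N to start and 13 N at the stop; the parts' weight (3 to 5 N) does not move it, so a push of 8 to 10 N brings the stack to the stop and 12 to 20 N is a good hold; above 30 N is brute force
- weight_body: steel disc with a dark band round its side, 50 mm in diameter, 20 mm tall, about 0.25 kg; origin at the centre of its underside, z up
- spacer: brown rigid fibre disc with a black dot on its top, 50 mm in diameter, 12 mm thick, about 0.03 kg; origin at the centre of its underside, z up
- top_disc: brass disc 50 mm in diameter, 12 mm thick, with a round knob 16 mm in diameter and 18 mm tall on its middle (30 mm tall in all), about 0.12 kg; origin at the centre of its underside, z up. Can be held by the knob while it is pressed
- thread_spool: blue thread spool with wooden flanges, 42 mm across and 45 mm tall, origin under its centre; it stands among the weight parts. Leave it alone
- tan_spool: tan thread spool, 56 mm across, 75 mm tall, origin under its centre, beyond the fixture. Leave it alone
- red_spool: red thread spool, 48 mm across, 60 mm tall, origin under its centre, on the right of the bench. Leave it alone
- rivet_jar: dark brown jar with a dark lid, 60 mm across, 75 mm tall, origin under its centre, beyond the fixture. Leave it alone
- mallet: mallet with wooden handle and white head, 240 mm long, lying flat on the left of the bench. Leave it alone
- awl: wooden-handled awl, 150 mm long, lying on the right of the bench. Leave it alone
Mind the look-alikes: they are no part of the job. Of the things that look like the spacer, the smallest one is meant.

How it is judged:
By the outcome, as a careful person would: the job done as asked, in the order asked, and still so for the second after the job is handed in, while the arm keeps its last pose, push and grip.
It also fails if it takes over 72 s, if anything falls off the work surface, if the arm or the gripper's body presses on something with over 40 N, if the wrist force passes 120 N, or if a joint passes its speed limit or range.

### The arm

A 6-joint arm with a two-finger parallel gripper is mounted at the origin on the work surface. World frame = base frame: x ahead of the robot, y to its left, z up, the work surface at z = 0. Lengths are in m, angles in rad, forces in N, time in s.
With the tool pointing down it reaches from about 0.375 to 0.975 m from the base axis. Payload 3.8 kg.
Tool frame: the origin (TCP) lies on the mounting face of the last link; the fingertips stand 173 mm ahead of it and the grasp point (between the pads) lies 155 mm ahead of it; z points along the fingers, y is the direction in which the jaws open and shut (so a half turn about z gives the same grasp; the last joint's range is limited). The gripper opens to 85 mm and grips with 20 to 120 N. Pads are 22 mm wide; open, the fingers measure 114 mm over their backs; the gripper's body (76 mm by 85 mm) begins 54 mm behind the grasp point. The pads swing forward as they close: fully open they stand 13 mm farther back than shut.
Start: joints at [-1.306, 0.264, 1.604, -0, 1.274, -0.037], TCP at [0.201, -0.644, 0.405] pointing down, gripper open.
Joint ranges: [-2.63, 2.63], [-0.94, 2.18], [0.31, 2.57], [-1.31, 4.45], [0, 2.66], [-2.55, 2.55]. Speed limits (rad/s): [2.57, 2.57, 3.14, 3.14, 3.14, 3.14].

### API

Orientations are given as a rotation vector (axis times angle).
In Python, from workcell import bot gives the robot as it stands.
- The arm moves only by the shell command python3 -m jog 'ROWS' [FORCE]. ROWS is JSON, a list that holds one entry, the list of rows, each a list of 7 numbers: the closure, from 0 (fully open) to 1 (shut), then the shift along the tool's x, y, z in cm, then the turn, a rotation vector about the tool's x, y, z in rad. A call has 1 to 12 rows; each row is the pose to reach, as a shift and turn from the pose commanded when the call began, along the tool's axes at that moment; what a row does not reach only later rows make up. A row lasts 1/8 s, in which the tool goes at most 62.5 mm and 10.7 degrees, less where a joint would pass 70% of its speed; a pose out of reach is approached as far as the arm can. A call with a gripper value outside its range is refused whole. The fingers move at their own pace and stop on an object; FORCE is the grip in N (left out, the last holds). Time passes only in rows, so rows that repeat a pose let the fingers close. It gives the time, the measured TCP pose, the force and the opening at its end, in the units of the state.
- bot.read_state(): the state, without advancing time (a new reading comes with each control period).
- bot.read_camera(name): name is "scene" or "side" or "wrist"; returns the picture (384x512x3 uint8, red, green, blue); there is no depth.
- bot.camera_model(name): a dict with "intrinsics" (3x3 intrinsics, pixels), "rvec" (rotation vector, rad) and "tvec" (3), from world to camera coordinates, as OpenCV has them. Camera axes: x right, y down, z forward; pixel columns grow to the right and rows downward; lengths in m; the calibration is good to about 2 mm. A picture is of the moment at which its call begins: read the wrist's pose just before it. camera_model takes no time and is no camera call; for the wrist camera it gives the pose at the moment of the call.
- bot.finish_job(): hands the job in, once; it reports no verdict.
The state is a dict: "time": time; "q": joint angles; "joint_vel": joint speeds; "joint_torque": joint torques, N m; "tool_pos": TCP position; "tcp_rot": TCP orientation; "wrist_force": force on the tool from outside, world axes, zero at the start; "torque": the same for the moment, N m; "width": opening from 0.0 (shut) to 1.0 (fully open).
Only numpy, scipy, OpenCV 4.12 (cv2) and the standard library are available. Lean on these libraries where they do the work, as an engineer would, in place of code of your own. Each camera call takes 0.05 s, during which the arm holds its last target.

## Working session

There is one attempt and no reset: what is moved stays moved. The work goes in short steps, Python scripts to look and compute and a shell command to move; the robot and the scene stay as the last step left them, time stands still between calls to the robot, and variables do not carry over. Pictures are saved under pics/ and viewed, and the job is handed in when it is done.

```bash
ls; mkdir -p pics; python3 - <<'E'
from workcell import bot
import cv2
s=bot.read_state();print({k:(v if isinstance(v,float) else [round(float(x),4) for x in v]) for k,v in s.items()})
for n in("scene","side","wrist"):
    im=bot.read_camera(n);cv2.imwrite(f"pics/{n}0.png",im[:,:,::-1]);m=bot.camera_model(n);print(n,m)
E
```

```text
pics
{'time': 0.0, 'q': [-1.3059, 0.2648, 1.6054, -0.0, 1.2737, -0.0369], 'joint_vel': [0.0014, 0.001, -0.0003, 0.0006, 0.0014, -0.0001], 'joint_torque': [-0.0015, -51.5123, -36.7317, -0.0002, 0.0131, -0.0], 'tool_pos': [0.2005, -0.6442, 0.4033], 'tcp_rot': [-3.1037, -0.472, 0.0004], 'wrist_force': [-0.1978, 0.427, 1.0713], 'torque': [0.0554, 0.0313, -0.0566], 'width': 1.0016238596651243}
scene {'intrinsics': array([[373.38872953,   0.        , 247.13292904],
       [  0.        , 373.38872953, 192.43814858],
       [  0.        ,   0.        ,   1.        ]]), 'rvec': array([ 1.96508896,  1.28625296, -0.61807078]), 'tvec': array([-0.24177792, -0.27926263,  1.51578885])}
side {'intrinsics': array([[358.59106087,   0.        , 255.39097168],
       [  0.        , 358.59106087, 191.78665646],
       [  0.        ,   0.        ,   1.        ]]), 'rvec': array([ 0.65734351, -2.55670076,  1.27581338]), 'tvec': array([0.50944447, 0.2286839 , 0.94058369])}
wrist {'intrinsics': array([[277.11272103,   0.        , 252.75985431],
       [  0.        , 277.11272103, 191.90623992],
       [  0.        ,   0.        ,   1.        ]]), 'rvec': array([-2.3189061 ,  1.70943249,  0.26890976]), 'tvec': array([-0.67315803, -0.03806866,  0.38036487])}
```

View pics/scene0.png

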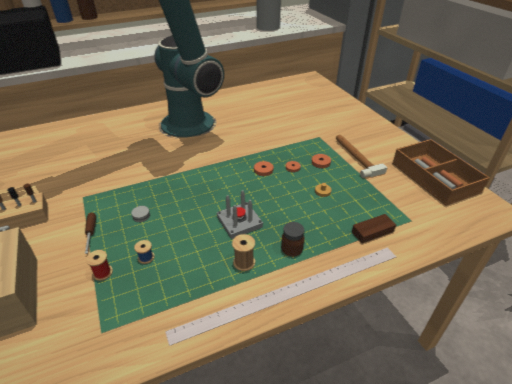

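View pics/side0.png

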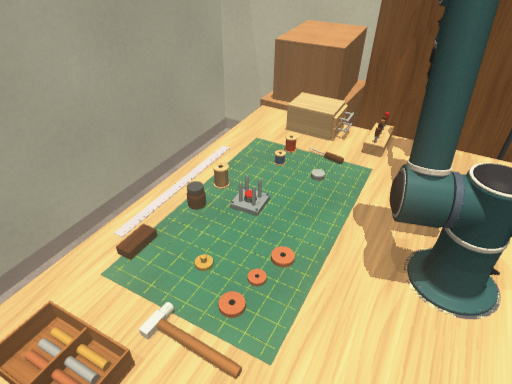

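View pics/wrist0.png

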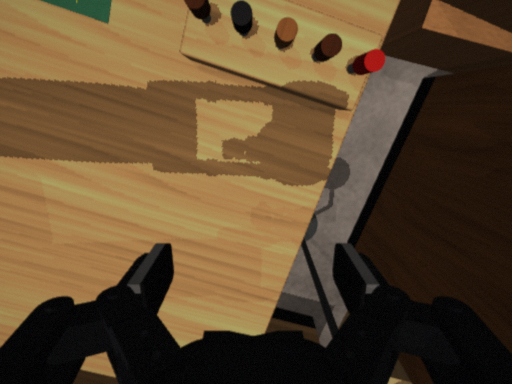

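Scene view: steel body at (140,213), spacer look-alikes at (264,168), (293,166) and (321,160), brass disc at (323,189), fixture at (240,215), blue spool at (145,250). Side view: body (318,174), discs (283,257), (257,277), (232,303), brass (204,262), fixture (250,198). The spacer should be the smallest of the three, the middle one. I'll check that with sizes and a crop.

```bash
cat > h.py <<'E'
import numpy as np,cv2
from scipy.spatial.transform import Rotation as R
def cm(m):
    return np.array(m["intrinsics"]),R.from_rotvec(np.ravel(m["rvec"])).as_matrix(),np.ravel(m["tvec"])
def ray(m,uv):
    K,Rm,t=cm(m);d=Rm.T@np.linalg.inv(K)@np.array([uv[0],uv[1],1.]);return -Rm.T@t,d/np.linalg.norm(d)
def plane(m,uv,z):
    c,d=ray(m,uv);return c+d*(z-c[2])/d[2]
def proj(m,p):
    K,Rm,t=cm(m);x=K@(Rm@np.asarray(p)+t);return x[:2]/x[2]
def tri(rs):
    A=np.zeros((3,3));b=np.zeros(3)
    for c,d in rs:
        P=np.eye(3)-np.outer(d,d);A+=P;b+=P@c
    p=np.linalg.solve(A,b);return p,[np.linalg.norm((np.eye(3)-np.outer(d,d))@(p-c)) for c,d in rs]
def blobs(bgr,lo,hi,mn=15):
    hsv=cv2.cvtColor(bgr,cv2.COLOR_BGR2HSV);m=cv2.inRange(hsv,np.array(lo),np.array(hi))
    n,l,s,c=cv2.connectedComponentsWithStats(m)
    return [(tuple(np.round(c[i],1)),tuple(s[i])) for i in range(1,n) if s[i][4]>=mn],m
E
python3 - <<'E'
from h import *
from workcell import bot
S=cv2.imread("pics/scene0.png");D=cv2.imread("pics/side0.png")
ms,md=bot.camera_model("scene"),bot.camera_model("side")
for n,I in(("S",S),("D",D)):
    hsv=cv2.cvtColor(I,cv2.COLOR_BGR2HSV)
    for p in ([(264,163),(293,163),(321,156),(323,193),(140,213),(141,209)] if n=="S" else [(275,257),(252,277),(224,303),(197,262),(318,174)]): print(n,p,hsv[p[1],p[0]])
    x0,x1,y0,y1=(245,345,145,205) if n=="S" else (190,310,235,325)
    cv2.imwrite(f"pics/crop{n}.png",cv2.resize(I[y0:y1,x0:x1],None,fx=6,fy=6,interpolation=cv2.INTER_CUBIC))
for z in(0,.02): 
    print([plane(ms,p,z).round(3) for p in [(264,168),(293,166),(321,160),(323,189),(140,213),(240,215)]])
    print([plane(md,p,z).round(3) for p in [(283,257),(257,277),(232,303),(204,262),(318,174),(250,198)]])
E
```

```text
S (264, 163) [  9 155 192]
S (293, 163) [  9 158 176]
S (321, 156) [  9 154 182]
S (323, 193) [ 18 154 179]
S (140, 213) [ 37  15 157]
S (141, 209) [ 33  15 158]
D (275, 257) [ 11 158 237]
D (252, 277) [ 11 159 232]
D (224, 303) [ 10 158 234]
D (197, 262) [ 20 157 233]
D (318, 174) [ 32  25 205]
[array([0.403, 0.153, 0.   ]), array([0.433, 0.249, 0.   ]), array([0.442, 0.355, 0.   ]), array([0.582, 0.276, 0.   ]), array([ 0.455, -0.279,  0.   ]), array([ 0.585, -0.01 ,  0.   ])]
[array([0.415, 0.143, 0.   ]), array([0.445, 0.24 , 0.   ]), array([0.46, 0.34, 0.  ]), array([0.596, 0.264, 0.   ]), array([ 0.475, -0.292,  0.   ]), array([ 0.624, -0.044,  0.   ])]
[array([0.427, 0.141, 0.02 ]), array([0.457, 0.234, 0.02 ]), array([0.466, 0.338, 0.02 ]), array([0.602, 0.261, 0.02 ]), array([ 0.479, -0.279,  0.02 ]), array([ 0.605, -0.018,  0.02 ])]
[array([0.408, 0.16 , 0.02 ]), array([0.437, 0.254, 0.02 ]), array([0.452, 0.352, 0.02 ]), array([0.584, 0.278, 0.02 ]), array([ 0.467, -0.263,  0.02 ]), array([ 0.612, -0.021,  0.02 ])]
```

View pics/cropS.png

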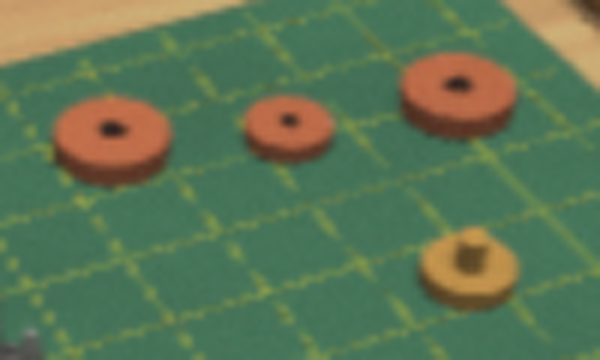

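View pics/cropD.png

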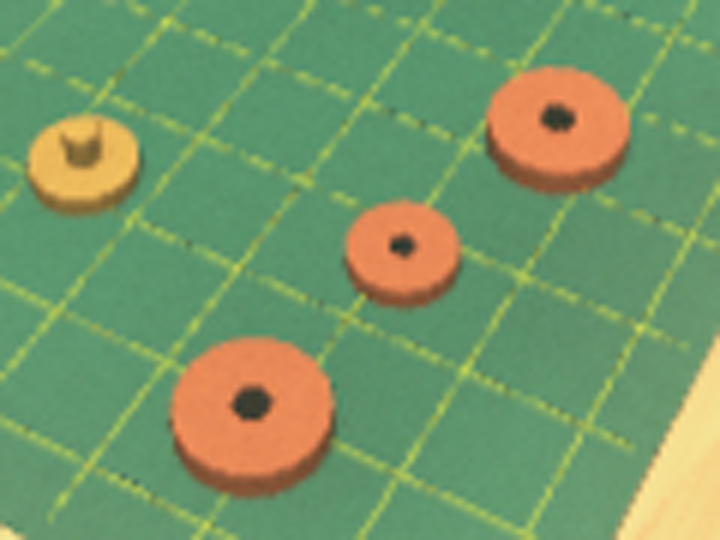

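The middle disc (293,166 scene / 257,277 side) is clearly the smallest with a black dot, so it's the spacer. Next I'll work out the wrist camera geometry, refine the coarse positions and prepare the move helper.

```bash
cat >> h.py <<'E'
def tool(s):
    return np.array(s["tool_pos"]),R.from_rotvec(s["tcp_rot"]).as_matrix()
def go(s,p,yaw=None):
    """shift cm & turn in tool axes to reach TCP p, tool down, tool-y axis at world angle yaw (mod pi nearest)"""
    t,M=tool(s); sh=M.T@(np.array(p)-t)*100
    y=M[:,1]; cur=np.arctan2(y[1],y[0])
    if yaw is None: yaw=cur
    d=(yaw-cur+np.pi/2)%np.pi-np.pi/2
    yy=np.array([np.cos(cur+d),np.sin(cur+d),0]);z=np.array([0,0,-1.]);T=np.c_[np.cross(yy,z),yy,z]
    rv=R.from_matrix(M.T@T).as_rotvec()
    return sh.round(2),rv.round(3),d
E
python3 - <<'E'
from h import *
from workcell import bot
s=bot.read_state();t,M=tool(s);print("tool axes cols\n",M.round(3))
m=bot.camera_model("wrist");K,Rm,tt=cm(m);c=-Rm.T@tt
print("cam in tool",(M.T@(c-t)).round(4),"\ncam axes in tool\n",(M.T@Rm.T).round(3))
ms,md=bot.camera_model("scene"),bot.camera_model("side")
for n,a,b in [("sp",(293,164.5),(257,275.3)),("brass",(323,188),(204,261)),("body",(140,212),(318,173)),("plunger",(241,212),(249,195))]:
    print(n,tri([ray(ms,a),ray(md,b)]))
print(go(s,[0.42,-0.28,0.40]))
E
```

```text
tool axes cols
 [[ 0.955  0.297 -0.001]
 [ 0.297 -0.955  0.002]
 [ 0.    -0.002 -1.   ]]
cam in tool [ 0.0786 -0.0008  0.0308] 
cam axes in tool
 [[-0.002 -0.952 -0.305]
 [ 1.    -0.002 -0.   ]
 [-0.    -0.305  0.952]]
sp (array([0.44210431, 0.24378061, 0.01312136]), [np.float64(0.0006784822117486489), np.float64(0.0006784822117487307)])
brass (array([0.59016776, 0.26956945, 0.01219939]), [np.float64(0.0005938859073418266), np.float64(0.0005938859073419448)])
body (array([ 0.47068645, -0.27768045,  0.01549398]), [np.float64(0.0013739603165781912), np.float64(0.0013739603165782753)])
plunger (array([ 0.61165066, -0.01620906,  0.03642534]), [np.float64(0.0009156024404476956), np.float64(0.0009156024404477446)])
(array([ 31.78, -28.25,   0.41]), array([-0.002, -0.   , -0.   ]), np.float64(0.0))
```

```bash
python3 - <<'E'
from h import *
from workcell import bot
s=bot.read_state()
print(go(s,[0.471,-0.278,0.32]))
E
```

```text
(array([ 36.71, -26.91,   8.41]), array([-0.002, -0.   , -0.   ]), np.float64(0.0))
```

```bash
python3 -m jog '[[[0,36.7,-26.9,8.4,0,0,0],[0,36.7,-26.9,8.4,0,0,0],[0,36.7,-26.9,8.4,0,0,0],[0,36.7,-26.9,8.4,0,0,0],[0,36.7,-26.9,8.4,0,0,0],[0,36.7,-26.9,8.4,0,0,0],[0,36.7,-26.9,8.4,0,0,0],[0,36.7,-26.9,8.4,0,0,0],[0,36.7,-26.9,8.4,0,0,0],[0,36.7,-26.9,8.4,0,0,0],[0,36.7,-26.9,8.4,0,0,0]]]' 40
cat >> h.py <<'E'
def snap(name):
    import pickle
    from workcell import bot
    s=bot.read_state();m=bot.camera_model("wrist");im=bot.read_camera("wrist")[:,:,::-1].copy()
    cv2.imwrite(f"pics/{name}.png",im);pickle.dump((s,m),open(f"pics/{name}.pkl","wb"));return s,m,im
def load(name):
    import pickle
    return (*pickle.load(open(f"pics/{name}.pkl","rb")),cv2.imread(f"pics/{name}.png"))
E
python3 - <<'E'
from h import *
s,m,im=snap("w1");print(s["tool_pos"],s["tcp_rot"],s["time"],proj(m,(.471,-.278,.02)))
E
```

```text
time: 1.52
tool_pos: [0.4706, -0.2796, 0.321]
tcp_rot: [3.106, 0.47, 0.0]
wrist_force: [-0.7, 0.2, 0.5]
width: 0.999
[ 0.47056933 -0.27962797  0.3209774 ] [3.10574475e+00 4.69682380e-01 3.15699994e-04] 1.525 [252.05587857 183.62547329]
```

View pics/w1.png

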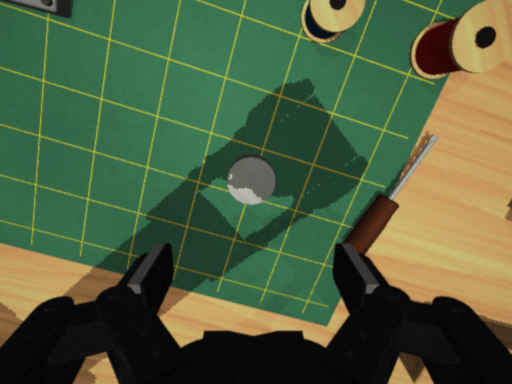

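Wrist view: body at (251,180), blue spool (332,12), awl handle about (372,220), all clear of the jaws. Measuring the disc outline.

```bash
cat >> h.py <<'E'
def nongreen(im,roi,smax=90,name=None):
    x0,x1,y0,y1=roi;hsv=cv2.cvtColor(im[y0:y1,x0:x1],cv2.COLOR_BGR2HSV)
    k=cv2.inRange(hsv,np.array([0,0,0]),np.array([179,smax,255]))
    k=cv2.morphologyEx(k,cv2.MORPH_OPEN,np.ones((3,3)))
    cs,_=cv2.findContours(k,cv2.RETR_EXTERNAL,cv2.CHAIN_APPROX_NONE);c=max(cs,key=cv2.contourArea)
    e=cv2.fitEllipse(cv2.convexHull(c).astype(np.float32)) 
    return (e[0][0]+x0,e[0][1]+y0),e[1],e[2],k
E
python3 - <<'E'
from h import *
s,m,im=load("w1")
x0,x1,y0,y1=roi=(215,290,145,215)
c,ax,an,k=nongreen(im,roi);print(c,ax,an)
for z in(.015,.02): print(plane(m,c,z))
v=np.hstack([im[y0:y1,x0:x1],cv2.cvtColor(k,cv2.COLOR_GRAY2BGR)]);cv2.imwrite("pics/w1c.png",cv2.resize(v,None,fx=5,fy=5,interpolation=cv2.INTER_NEAREST))
E
```

```text
(250.87089157104492, 179.30025100708008) (49.6732292175293, 51.06455993652344) 1.6923209428787231
[ 0.47368425 -0.27589395  0.015     ]
[ 0.4749877  -0.27552572  0.02      ]
```

View pics/w1c.png

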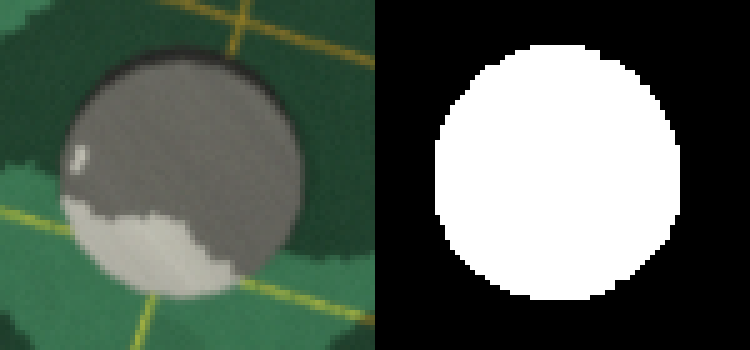

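```bash
python3 - <<'E'
from h import *
from workcell import bot
s,m,im=load("w1")
print(plane(m,(251.5,181),.02)); print(go(s,[*plane(m,(251.5,181),.02)[:2],0.245]))
E
```

```text
[ 0.47347384 -0.27665307  0.02      ]
(array([ 0.36, -0.2 ,  7.6 ]), array([ 0.001, -0.   ,  0.   ]), np.float64(0.0))
```

```bash
python3 -m jog '[[[0,0.35,-0.2,5,0,0,0],[0,0.35,-0.2,7.6,0,0,0],[0,0.35,-0.2,7.6,0,0,0],[0,0.35,-0.2,7.6,0,0,0]]]'
python3 - <<'E'
from h import *
s,m,im=snap("w2");p=proj(m,(.4735,-.2766,.02));print(s["tool_pos"],p)
x,y=map(int,p);v=im[max(0,y-60):y+60,x-60:x+60];cv2.imwrite("pics/w2c.png",cv2.resize(v,None,fx=5,fy=5,interpolation=cv2.INTER_NEAREST));print(x-60,max(0,y-60))
E
```

```text
time: 2.08
tool_pos: [0.4742, -0.2765, 0.2459]
tcp_rot: [3.105, 0.471, 0.002]
wrist_force: [0.1, -0.2, 0.4]
width: 1.0
[ 0.47415285 -0.27651457  0.24590257] [253.38931188 213.25872542]
193 153
```

View pics/w2c.png

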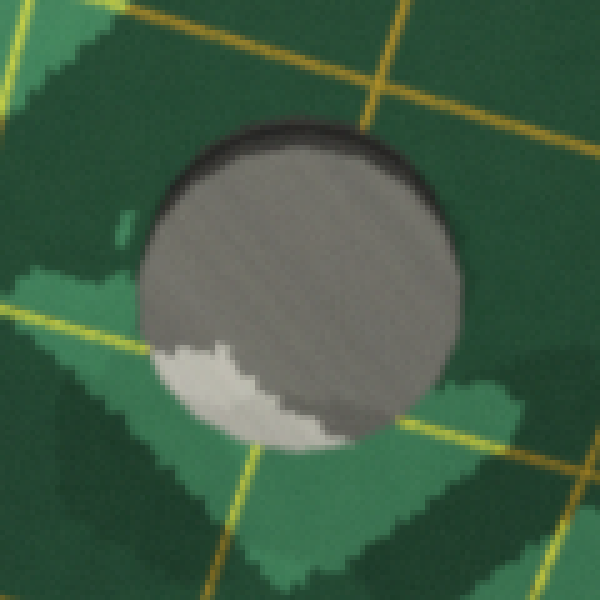

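```bash
python3 - <<'E'
from h import *
s,m,im=load("w1");s2,m2,_=load("w2")
print(tri([ray(m,(251.5,181)),ray(m2,(253.1,212.5))]));print(plane(m2,(253.1,212.5),.02))
K,Rm,t=cm(m2);c=-Rm.T@t;print("diam@20mm",(462-139)/5/K[0,0]*np.linalg.norm(plane(m2,(253,212),.02)-c))
print(go(s2,[.4737,-.2766,.170]))
E
```

```text
(array([ 0.47200691, -0.27696478,  0.01464044]), [np.float64(0.00011258538864958907), np.float64(0.00011258538864966839)])
[ 0.47402623 -0.27620805  0.02      ]
diam@20mm 0.04901158216689366
(array([-0.05, -0.02,  7.59]), array([ 0.001, -0.001,  0.   ]), np.float64(0.0))
```

```bash
python3 -m jog '[[[0,0,0,4,0,0,0],[0,0,0,7,0,0,0],[0,0,0,7,0,0,0],[0.7,0,0,7,0,0,0],[0.7,0,0,7,0,0,0],[0.7,0,0,7,0,0,0],[0.7,0,0,7,0,0,0],[0.7,0,0,7,0,0,0]]]' 40
```

```text
time: 3.12
tool_pos: [0.475, -0.2763, 0.1771]
tcp_rot: [3.103, 0.472, 0.005]
wrist_force: [-2.1, 0.6, 5.7]
width: 0.567
```

```bash
python3 - <<'E'
from h import *
from workcell import bot
print(go(bot.read_state(),[.612,-.016,.37]))
E
```

```text
(array([ 20.87, -20.72, -19.3 ]), array([ 0.003, -0.003,  0.   ]), np.float64(0.0))
```

```bash
python3 -m jog '[[[0.7,0,0,-5,0,0,0],[0.7,2,-2,-10,0,0,0],[0.7,20.9,-20.7,-19.3,0,0,0],[0.7,20.9,-20.7,-19.3,0,0,0],[0.7,20.9,-20.7,-19.3,0,0,0],[0.7,20.9,-20.7,-19.3,0,0,0],[0.7,20.9,-20.7,-19.3,0,0,0],[0.7,20.9,-20.7,-19.3,0,0,0],[0.7,20.9,-20.7,-19.3,0,0,0]]]'
python3 - <<'E'
from h import *
s,m,im=snap("f1");print(s["tool_pos"],s["tcp_rot"])
E
```

```text
time: 4.25
tool_pos: [0.6113, -0.016, 0.3674]
tcp_rot: [3.105, 0.473, -0.002]
wrist_force: [-0.1, -0.6, -2.7]
width: 0.565
[ 0.61131063 -0.0160295   0.36738797] [ 3.10545330e+00  4.72843111e-01 -1.62730854e-03]
```

View pics/f1.png

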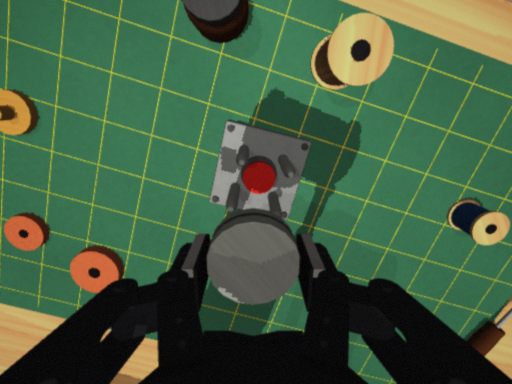

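```bash
python3 - <<'E'
from h import *
s,m,im=load("f1")
cv2.imwrite("pics/f1c.png",cv2.resize(im[110:225,200:320],None,fx=6,fy=5.2174,interpolation=cv2.INTER_CUBIC) if 0 else cv2.resize(im[115:215,200:320],None,fx=6,fy=6,interpolation=cv2.INTER_CUBIC))
E
```

```text
(no output)
```

View pics/f1c.png

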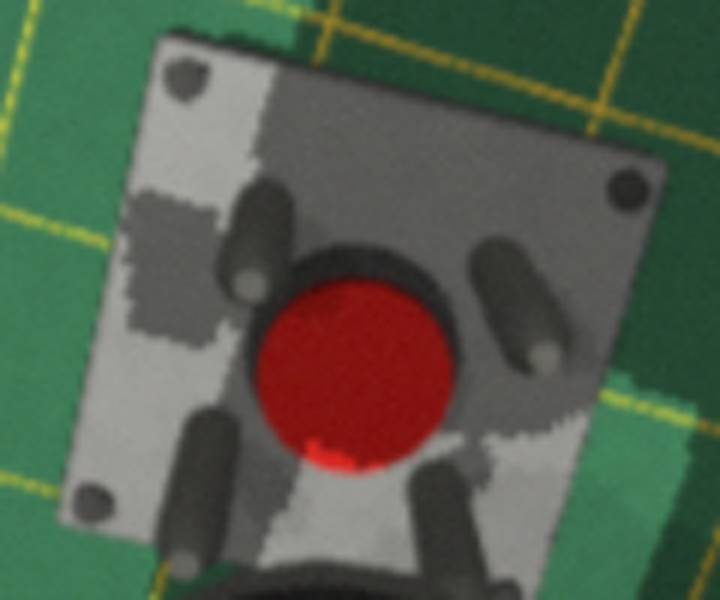

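```bash
cat >> h.py <<'E'
def red(im,roi=None):
    hsv=cv2.cvtColor(im,cv2.COLOR_BGR2HSV);k=cv2.inRange(hsv,np.array([0,180,70]),np.array([6,255,255]))|cv2.inRange(hsv,np.array([174,180,70]),np.array([179,255,255]))
    if roi: 
        z=np.zeros_like(k);x0,x1,y0,y1=roi;z[y0:y1,x0:x1]=k[y0:y1,x0:x1];k=z
    k=cv2.morphologyEx(k,cv2.MORPH_OPEN,np.ones((3,3)))
    cs,_=cv2.findContours(k,cv2.RETR_EXTERNAL,cv2.CHAIN_APPROX_NONE);c=max(cs,key=cv2.contourArea)
    return cv2.fitEllipse(c)
E
python3 - <<'E'
from h import *
s,m,im=load("f1")
f=lambda x,y:(x/6+200-.5+1/12,y/6+115-.5+1/12)
A,B,C=[plane(m,f(*p),.092) for p in [(250,285),(543,356),(187,562)]]
a,b,c=[plane(m,f(*p),.02) for p in [(186,79),(628,190),(93,502)]]
an=lambda v:np.degrees(np.arctan2(v[1],v[0]))
for P in((A,B,C),(a,b,c)):
    print("len",np.linalg.norm(P[1]-P[0]),np.linalg.norm(P[2]-P[0]),"ang",an(P[1]-P[0]),an(P[2]-P[0]),"centre",(P[1]+P[2])/2)
e=red(im,(200,320,115,215));print(e,plane(m,e[0],.042))
print(an(tool(s)[1][:,1]))
E
```

```text
len 0.045523157741078187 0.045502212052086696 ang -86.65053561741307 -176.10061773869583 centre [ 0.61338442 -0.02135757  0.092     ]
len 0.08593991618636361 0.08584776804054764 ang -86.65911052313618 -176.78494541931138 centre [ 0.61309075 -0.02150169  0.02      ]
((258.602294921875, 176.86456298828125), (30.61749839782715, 31.519954681396484), 78.87590026855469) [ 0.61410453 -0.02101271  0.042     ]
-72.68502426765279
```

```bash
python3 - <<'E'
from h import *
s,m,im=load("f1")
cv2.imwrite("pics/f1h.png",cv2.resize(im[200:315,195:315],None,fx=5,fy=5,interpolation=cv2.INTER_CUBIC))
E
```

```text
(no output)
```

View pics/f1h.png

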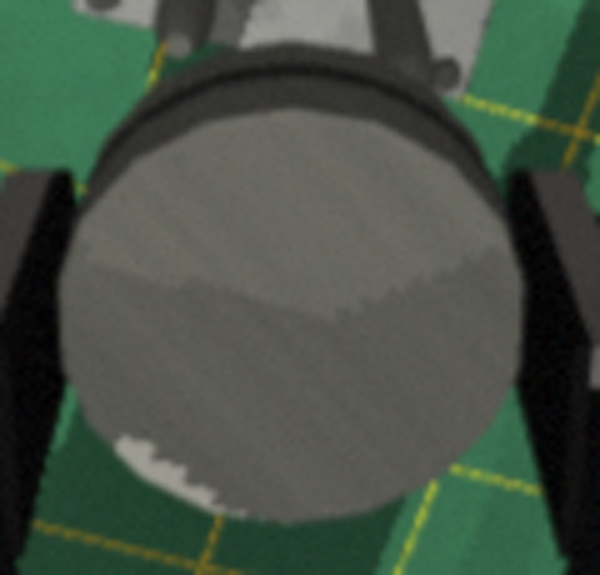

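```bash
cat >> h.py <<'E'
def tplane(s,m,uv,tz):
    t,M=tool(s);c,d=ray(m,uv);c=M.T@(c-t);d=M.T@d;return c+d*(tz-c[2])/d[2]
E
python3 - <<'E'
from h import *
s,m,im=load("f1")
g=lambda x,y:(x/5+195-.4,y/5+200-.4)
for z in(.152,.157,.16):
    P=[tplane(s,m,g(*p),z) for p in [(291,108),(291,522),(58,305),(524,305)]];print(z,(P[0]+P[1])/2,P[0][0]-P[1][0],(P[2]+P[3])/2,P[3][1]-P[2][1])
print(go(s,[.6133,-.0214,.36],np.radians(-86.65)))
E
```

```text
0.152 [ 0.00139812 -0.00090006  0.152     ] 0.04748100672454808 [ 0.00377632 -0.00089515  0.152     ] 0.046493530061606045
0.157 [-0.00178626 -0.00090355  0.157     ] 0.04943986757308191 [ 0.00069006 -0.00089844  0.157     ] 0.048411651896641275
0.16 [-0.00369689 -0.00090564  0.16      ] 0.05061518408220221 [-0.0011617  -0.00090041  0.16      ] 0.04956252499766241
(array([0.03, 0.57, 0.74]), array([0.   , 0.001, 0.244]), np.float64(-0.24373480649056511))
```

```bash
python3 - <<'E'
from h import *
s,m,im=load("f1")
print(go(s,[.6143,-.0222,.287],np.radians(-86.65)))
E
```

```text
(array([0.11, 0.68, 8.04]), array([0.   , 0.001, 0.244]), np.float64(-0.24373480649056511))
```

```bash
python3 -m jog '[[[0.7,0.1,0.7,4,0,0,0.15],[0.7,0.1,0.7,8,0,0,0.244],[0.7,0.1,0.7,8,0,0,0.244],[0.7,0.1,0.7,8,0,0,0.244],[0.7,0.1,0.7,8,0,0,0.244]]]'
python3 - <<'E'
from h import *
s,m,im=snap("f2");print(s["tool_pos"],s["tcp_rot"])
cv2.imwrite("pics/f2c.png",cv2.resize(im[170:320,165:345],None,fx=4,fy=4,interpolation=cv2.INTER_CUBIC))
E
```

```text
time: 4.92
tool_pos: [0.6159, -0.0226, 0.2902]
tcp_rot: [3.14, 0.091, 0.006]
wrist_force: [0.9, 0.4, -1.8]
width: 0.567
[ 0.61588674 -0.02262361  0.29019036] [3.13981805 0.09144555 0.00635087]
```

View pics/f2c.png

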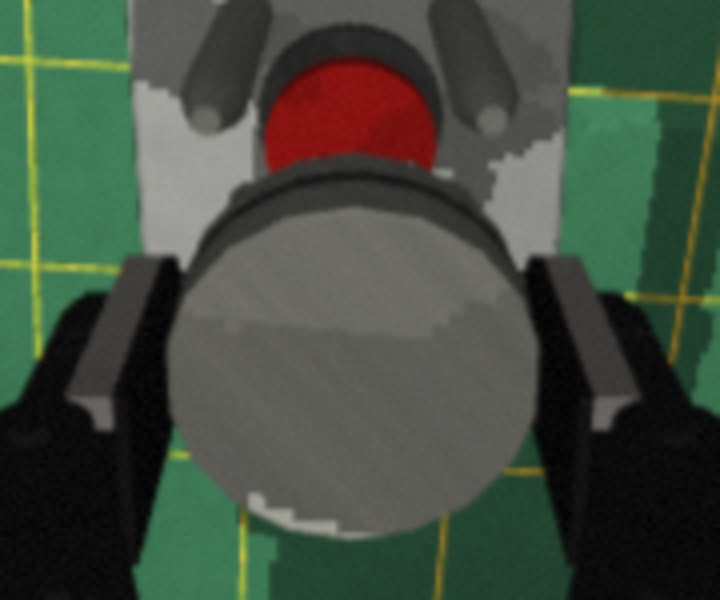

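```bash
python3 - <<'E'
from h import *
s,m,im=load("f2")
g=lambda x,y:(x/4+165-.375,y/4+170-.375)
for dz in(-.002,0,.002):
  tz=s["tool_pos"][2]
  A,B=[tplane(s,m,g(*p),tz-.092+dz) for p in[(205,119),(491,120)]]
  print("pins",A,B,(A+B)/2,B[1]-A[1],"centre x",(A+B)[0]/2-.023)
for z in(.157,.159,.161):
  P=[tplane(s,m,g(*p),z) for p in[(353,206),(353,538),(167,355),(540,355)]]
  print("top c",(P[0][0]+P[1][0])/2,(P[2][1]+P[3][1])/2, P[0][0]-P[1][0],P[3][1]-P[2][1],"bottom front->c",tplane(s,m,g(353,152),z+.02)[0]-.025)
t,M=tool(s);f=M.T@(np.array([.6133,-.0214,.092])-t);print("f1 fixture in tool",f)
E
```

```text
pins [ 0.02051733 -0.02423143  0.19619036] [0.02026836 0.02097151 0.19619036] [ 0.02039284 -0.00162996  0.19619036] 0.04520294034513668 centre x -0.0026071578535992145
pins [ 0.01981736 -0.02451442  0.19819036] [0.01956538 0.02123516 0.19819036] [ 0.01969137 -0.00163963  0.19819036] 0.045749584140610186 centre x -0.00330862631150931
pins [ 0.0191174  -0.02479742  0.20019036] [0.01886241 0.02149881 0.20019036] [ 0.01898991 -0.0016493   0.20019036] 0.04629622793608369 centre x -0.004010094769419405
top c -0.001978190436144781 -0.0008280304874437074 0.049557305181980586 0.04829953628197644 bottom front->c -0.0027337973075065997
top c -0.0032520580647349764 -0.0008279944523182786 0.05034272494611099 0.04906502202126137 bottom front->c -0.0035017169600301337
top c -0.004525925693325168 -0.0008279584171928499 0.051128144710241394 0.04983050776054631 bottom front->c -0.004269636612553668
f1 fixture in tool [-0.00330967 -0.00148195  0.19817784]
```

```bash
python3 -m jog '[[[0.7,0,-0.08,1,0,0,0],[0.7,0,-0.08,2,0,0,0],[0.7,0,-0.08,2.8,0,0,0],[0.7,0,-0.08,3.6,0,0,0],[0.7,0,-0.08,4.4,0,0,0],[0.7,0,-0.08,4.4,0,0,0]]]'
```

```text
time: 5.72
tool_pos: [0.6146, -0.0215, 0.2426]
tcp_rot: [-3.14, -0.091, 0.002]
wrist_force: [-0.2, -0.3, -1.7]
width: 0.563
```

```bash
python3 -m jog '[[[0.7,0,0,0.8,0,0,0],[0.7,0,0,1.5,0,0,0],[0.7,0,0,2,0,0,0],[0.7,0,0,2.2,0,0,0],[0.7,0,0,2.2,0,0,0],[0.7,0,0,2.2,0,0,0]]]'; python3 - <<'E'
from h import *
s,m,im=snap("f3");print(s["tool_pos"],s["wrist_force"])
E
```

```text
time: 6.48
tool_pos: [0.615, -0.0214, 0.222]
tcp_rot: [3.14, 0.091, 0.001]
wrist_force: [-0.8, 0.3, -1.9]
width: 0.565
[ 0.61499526 -0.02143722  0.22195024] [-0.83403535  0.34346315 -1.89350288]
```

View pics/f3.png

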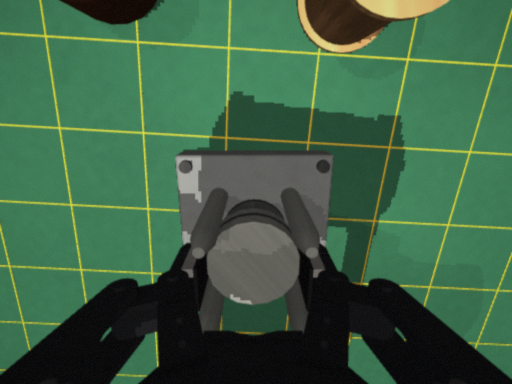

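The body sits between the pins at (253,262), with no contact force yet. I'll lower it the last few mm.

```bash
python3 -m jog '[[[0.7,0,0,0.15,0,0,0],[0.7,0,0,0.3,0,0,0],[0.7,0,0,0.3,0,0,0]]]'
```

```text
time: 6.9
tool_pos: [0.615, -0.0214, 0.2192]
tcp_rot: [3.14, 0.091, 0.001]
wrist_force: [-1.4, -0.6, 1.6]
width: 0.565
```

```bash
python3 -m jog '[[[0,0,0,0,0,0,0],[0,0,0,0,0,0,0],[0,0,0,0,0,0,0],[0,0,0,-3,0,0,0],[0,0,0,-8,0,0,0],[0,0,0,-8,0,0,0]]]'
python3 - <<'E'
from h import *
s,m,im=snap("f4");print(s["tool_pos"],s["q"],s["width"])
print(go(s,[.442,.244,.30],np.radians(-46)))
cv2.imwrite("pics/f4c.png",cv2.resize(im[150:300,165:345],None,fx=4,fy=4,interpolation=cv2.INTER_CUBIC))
E
```

```text
time: 7.65
tool_pos: [0.6172, -0.0216, 0.3042]
tcp_rot: [3.139, 0.091, 0.016]
wrist_force: [1.0, -0.3, -0.6]
width: 0.998
[ 0.61722743 -0.0216054   0.30420916] [-7.53185227e-02  2.33390701e-01  1.83486645e+00  3.74088172e-06
  1.06310982e+00  1.43764429e+00] 0.9977451072493511
(array([-15.96, -27.53,   0.22]), array([ 0.005, -0.009, -0.71 ]), np.float64(0.7101200182649974))
```

View pics/f4c.png

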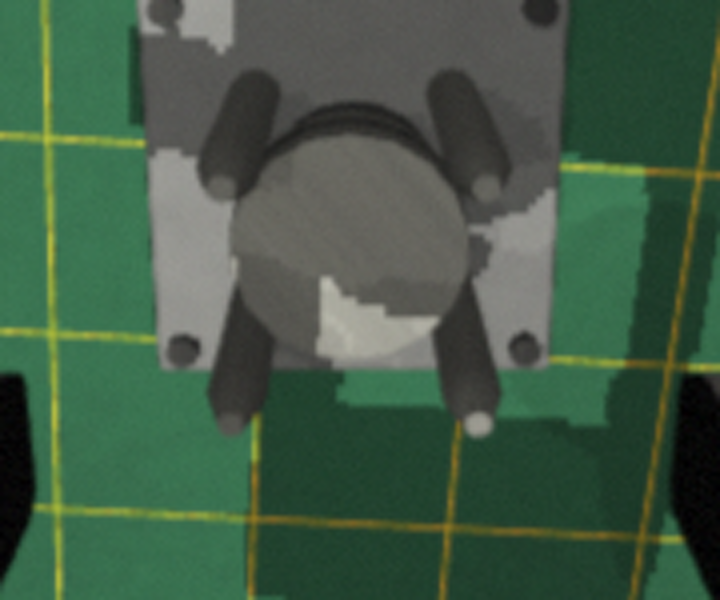

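Body is seated, with all four pin tops visible at crop (222,187), (486,187), (231,424), (478,424). On to the spacer.

```bash
python3 -m jog '[[[0,-15.7,-27.5,0.2,0,0,-0.18],[0,-15.7,-27.5,0.2,0,0,-0.36],[0,-15.7,-27.5,0.2,0,0,-0.54],[0,-15.7,-27.5,0.2,0,0,-0.71],[0,-15.7,-27.5,0.2,0,0,-0.71],[0,-15.7,-27.5,0.2,0,0,-0.71],[0,-15.7,-27.5,0.2,0,0,-0.71],[0,-15.7,-27.5,0.2,0,0,-0.71]]]'
python3 - <<'E'
from h import *
s,m,im=snap("p1");print(s["tool_pos"],s["tcp_rot"],proj(m,(.442,.244,.012)))
E
```

```text
time: 8.7
tool_pos: [0.4428, 0.243, 0.2962]
tcp_rot: [2.913, 1.174, -0.001]
wrist_force: [0.3, -0.8, -0.5]
width: 0.999
[0.44280371 0.24304767 0.29618065] [ 2.91333487e+00  1.17442418e+00 -1.18959557e-03] [252.0346197  189.29565891]
```

View pics/p1.png

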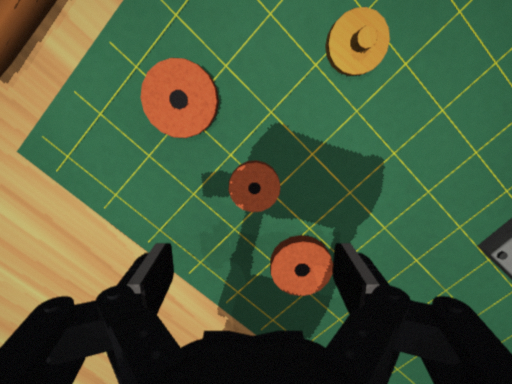

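Spacer at (254,187); the larger discs at (179,98) and (302,266) are clear of the jaw line. Measuring, then a lower second view.

```bash
python3 - <<'E'
from h import *
s,m,im=load("p1");roi=im[150:225,215:295]
cv2.imwrite("pics/p1c.png",cv2.resize(roi,None,fx=7,fy=7,interpolation=cv2.INTER_NEAREST))
E
```

```text
(no output)
```

View pics/p1c.png

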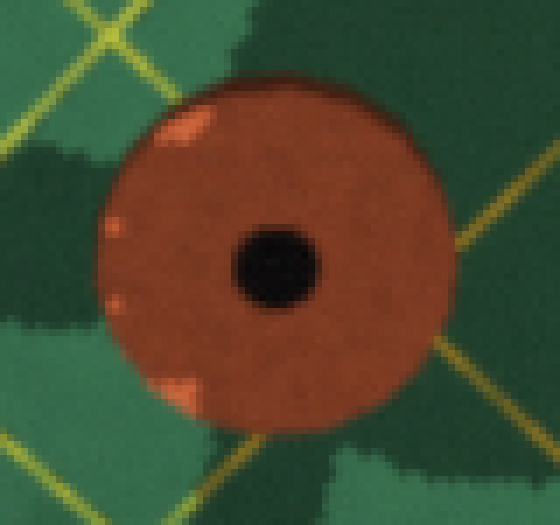

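```bash
python3 -m jog '[[[0,0,0,4,0,0,0],[0,0,0,6,0,0,0],[0,0,0,6,0,0,0],[0,0,0,6,0,0,0]]]'
python3 - <<'E'
from h import *
s,m,im=snap("p2");p=proj(m,(.442,.244,.012));print(s["tool_pos"],p)
x,y=map(int,p);v=im[y-60:y+60,x-60:x+60];cv2.imwrite("pics/p2c.png",cv2.resize(v,None,fx=5,fy=5,interpolation=cv2.INTER_NEAREST));print(x-60,y-60)
E
```

```text
time: 9.25
tool_pos: [0.4432, 0.2436, 0.2374]
tcp_rot: [-2.914, -1.174, -0.002]
wrist_force: [0.3, -0.6, 0.5]
width: 1.001
[0.44319597 0.24358681 0.23744281] [252.00979819 213.74456224]
192 153
```

View pics/p2c.png

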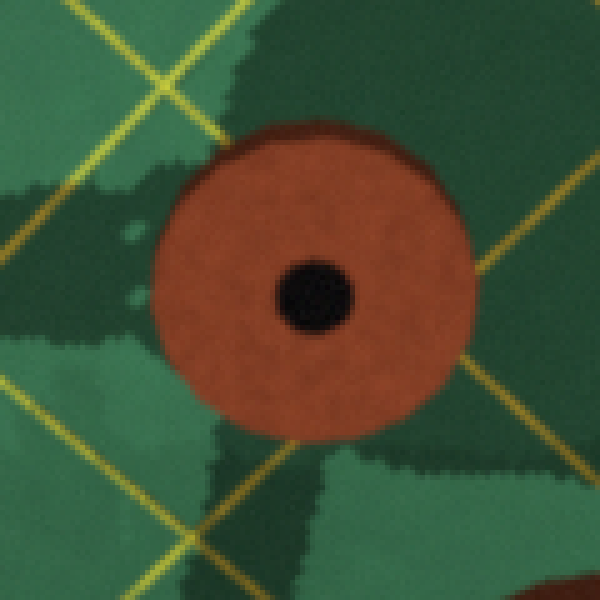

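```bash
python3 - <<'E'
from h import *
s,m,_=load("p1");s2,m2,_=load("p2");a,b=(254.14,187.86),(254.4,212.0)
p,e=tri([ray(m,a),ray(m2,b)]);print(p,e,plane(m,a,.012),plane(m2,b,.012))
q=plane(m2,b,.012);t,M=tool(s2);print("in tool",M.T@(q-t)*100)
K,Rm,tt=cm(m2);c=-Rm.T@tt;print("diam",(479-151)/5/K[0,0]*np.linalg.norm(q-c))
E
```

```text
[0.44439253 0.24365074 0.01216346] [np.float64(0.00010369568297775628), np.float64(0.0001036956829777954)] [0.44442999 0.24354168 0.012     ] [0.4442732  0.24367832 0.012     ]
in tool [ 0.059849    0.05878323 22.5443843 ]
diam 0.049659459157645816
```

```bash
python3 -m jog '[[[0,0.06,0.14,4,0,0,0],[0,0.06,0.14,6.3,0,0,0],[0,0.06,0.14,6.3,0,0,0],[0.3,0.06,0.14,6.3,0,0,0],[0.3,0.06,0.14,6.3,0,0,0]]]' 35
python3 - <<'E'
from h import *
s,m,im=snap("p3");cv2.imwrite("pics/p3c.png",cv2.resize(im[190:384,150:360],None,fx=3,fy=3))
E
```

```text
time: 9.93
tool_pos: [0.4446, 0.2439, 0.1754]
tcp_rot: [-2.913, -1.177, -0.005]
wrist_force: [-0.1, 0.1, -0.2]
width: 0.701
```

View pics/p3c.png

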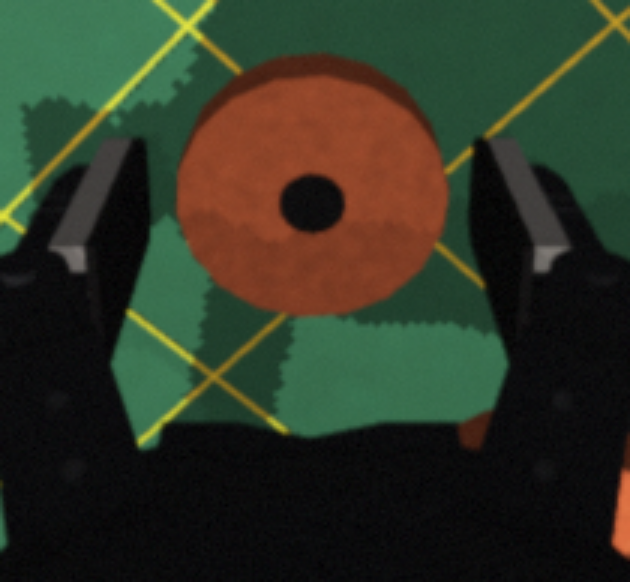

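```bash
python3 -m jog '[[[0.7,0,0,0.1,0,0,0],[0.7,0,0,0.1,0,0,0],[0.7,0,0,0.1,0,0,0],[0.7,0,0,0.1,0,0,0]]]' 35
python3 - <<'E'
from h import *
from workcell import bot
s=bot.read_state();print(go(s,[.615,-.0214,.30],np.radians(-86.65)),s["tool_pos"])
E
```

```text
time: 10.48
tool_pos: [0.4443, 0.2439, 0.1745]
tcp_rot: [-2.913, -1.177, -0.003]
wrist_force: [-2.2, -2.0, 9.8]
width: 0.568
(array([ -6.12,  30.94, -12.54]), array([-0.   , -0.002,  0.709]), np.float64(-0.7093587866077086)) [0.44434715 0.24385688 0.17452024]
```

```bash
python3 -m jog '[[[0.7,0,0,-4,0,0,0],[0.7,0,2,-10,0,0,0.15],[0.7,-6.1,30.9,-12.5,0,0,0.33],[0.7,-6.1,30.9,-12.5,0,0,0.51],[0.7,-6.1,30.9,-12.5,0,0,0.69],[0.7,-6.1,30.9,-12.5,0,0,0.709],[0.7,-6.1,30.9,-12.5,0,0,0.709],[0.7,-6.1,30.9,-12.5,0,0,0.709],[0.7,-6.1,30.9,-12.5,0,0,0.709]]]'
python3 - <<'E'
from h import *
s,m,im=snap("g1");print(s["tool_pos"],s["tcp_rot"])
cv2.imwrite("pics/g1c.png",cv2.resize(im[160:310,165:345],None,fx=4,fy=4,interpolation=cv2.INTER_CUBIC))
E
```

```text
time: 11.6
tool_pos: [0.6139, -0.0211, 0.2974]
tcp_rot: [-3.14, -0.091, 0.002]
wrist_force: [-0.5, 0.3, 0.8]
width: 0.558
[ 0.61391009 -0.02108184  0.2973976 ] [-3.13967657e+00 -9.12951082e-02  1.66197920e-03]
```

View pics/g1c.png

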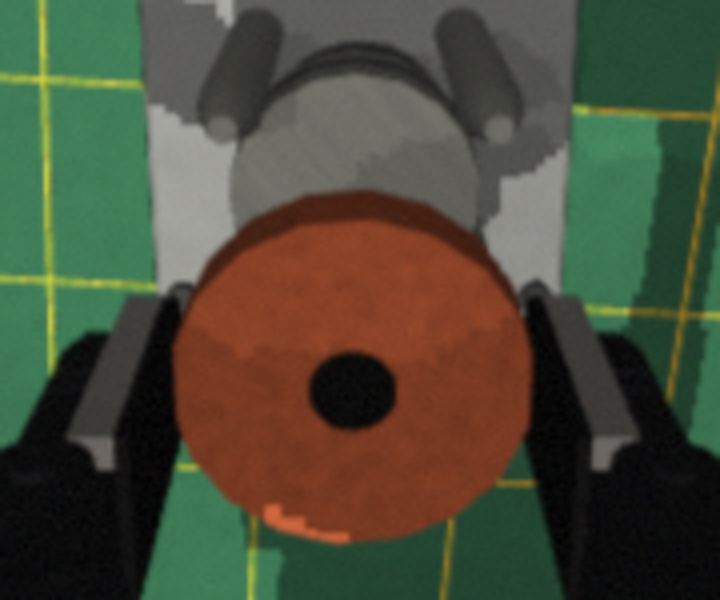

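```bash
python3 - <<'E'
from h import *
s,m,im=load("g1");g=lambda x,y:(x/4+165-.375,y/4+160-.375);tz=s["tool_pos"][2]
A,B=[tplane(s,m,g(*p),tz-.092) for p in[(220,129),(498,128)]];print("pins",A,B,B[1]-A[1],"c",(A+B)[0]/2-.023,(A+B)[1]/2)
for z in(.1605,.1625,.1645):
  P=[tplane(s,m,g(*p),z) for p in[(353,218),(353,543),(173,380),(533,380)]]
  print("top",(P[0][0]+P[1][0])/2,(P[2][1]+P[3][1])/2,P[0][0]-P[1][0],P[3][1]-P[2][1],"dot",tplane(s,m,g(352,390),z)[:2],"bot",tplane(s,m,g(353,190),z+.012)[0]-.025)
E
```

```text
pins [ 0.02251459 -0.02285265  0.2053976 ] [0.02260744 0.02310459 0.2053976 ] 0.04595724153180927 c -0.00043898365136268644 0.00012596768377119184
top 0.0006432903918429378 -0.0009159767080670761 0.04886090227634479 0.047668179018192564 dot [ 0.00045193 -0.00105147] bot -0.0007376915145775667
top -0.0005557759064086509 -0.0009169710560603811 0.049614691074992945 0.04840356739052854 dot [-0.00075009 -0.00105455] bot -0.0015016655282540925
top -0.0017548422046602327 -0.0009179654040536844 0.050368479873641084 0.04913895576286452 dot [-0.00195211 -0.00105764] bot -0.0022656395419306113
```

```bash
python3 -m jog '[[[0.7,0.13,0.09,1.5,0,0,0],[0.7,0.13,0.09,2.6,0,0,0],[0.7,0.13,0.09,3.2,0,0,0],[0.7,0.13,0.09,3.8,0,0,0],[0.7,0.13,0.09,4.4,0,0,0],[0.7,0.13,0.09,4.4,0,0,0]]]'
```

```text
time: 12.4
tool_pos: [0.6155, -0.022, 0.2531]
tcp_rot: [-3.14, -0.092, 0.002]
wrist_force: [-1.1, -0.2, 0.4]
width: 0.562
```

```bash
python3 -m jog '[[[0.7,0,0,0.7,0,0,0],[0.7,0,0,1.3,0,0,0],[0.7,0,0,1.5,0,0,0],[0.7,0,0,1.7,0,0,0],[0.7,0,0,1.7,0,0,0]]]'; python3 - <<'E'
from h import *
s,m,im=snap("g2");print(s["tool_pos"],s["wrist_force"])
cv2.imwrite("pics/g2c.png",cv2.resize(im[160:310,165:345],None,fx=4,fy=4,interpolation=cv2.INTER_CUBIC))
E
```

```text
time: 13.02
tool_pos: [0.6159, -0.0221, 0.2368]
tcp_rot: [3.14, 0.092, 0.001]
wrist_force: [-0.3, 0.9, -1.0]
width: 0.564
[ 0.61585766 -0.02206156  0.23682646] [-0.27459575  0.86375097 -1.04634486]
```

View pics/g2c.png

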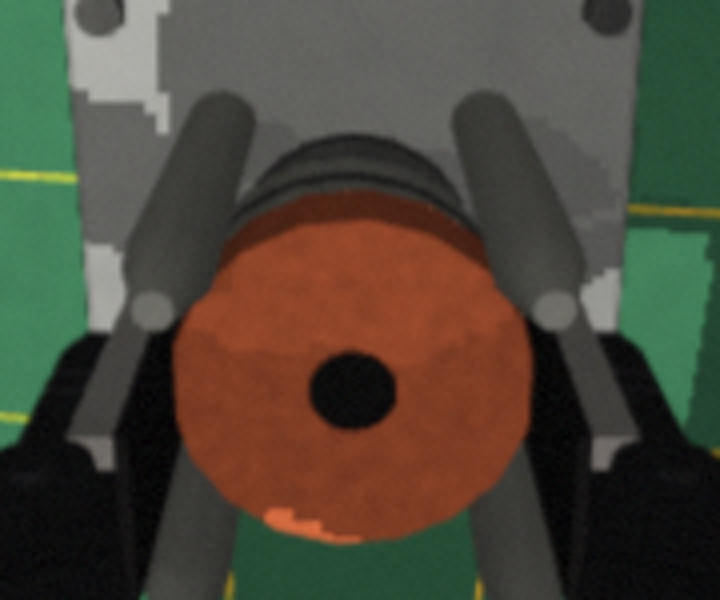

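```bash
python3 -m jog '[[[0.7,0,0,0.1,0,0,0],[0.7,0,0,0.1,0,0,0]]]';python3 -m jog '[[[0.7,0,0,0.1,0,0,0],[0.7,0,0,0.1,0,0,0]]]'
```

```text
time: 13.32
tool_pos: [0.6159, -0.022, 0.2363]
tcp_rot: [3.14, 0.092, 0.001]
wrist_force: [-1.9, -0.8, 4.4]
width: 0.563
time: 13.58
tool_pos: [0.6159, -0.0221, 0.2351]
tcp_rot: [3.14, 0.092, 0.001]
wrist_force: [-0.9, 0.3, 5.2]
width: 0.562
```

```bash
python3 -m jog '[[[0,0,0,0,0,0,0],[0,0,0,0,0,0,0],[0,0,0,0,0,0,0],[0,0,0,-3,0,0,0],[0,0,0,-7,0,0,0],[0,0,0,-7,0,0,0]]]'
python3 - <<'E'
from h import *
s,m,im=snap("g3");print(s["tool_pos"],s["width"])
print(go(s,[.590,.2696,.30],np.radians(-86.65)))
cv2.imwrite("pics/g3c.png",cv2.resize(im[150:300,165:345],None,fx=4,fy=4,interpolation=cv2.INTER_CUBIC))
E
```

```text
time: 14.32
tool_pos: [0.6175, -0.0222, 0.3089]
tcp_rot: [3.139, 0.092, 0.012]
wrist_force: [0.7, -0.2, -0.3]
width: 1.002
[ 0.61753855 -0.02215792  0.30889909] 1.0023573718657848
(array([ -1.04, -29.29,   0.85]), array([ 0.001, -0.008,  0.   ]), np.float64(-0.0003654284074547931))
```

View pics/g3c.png

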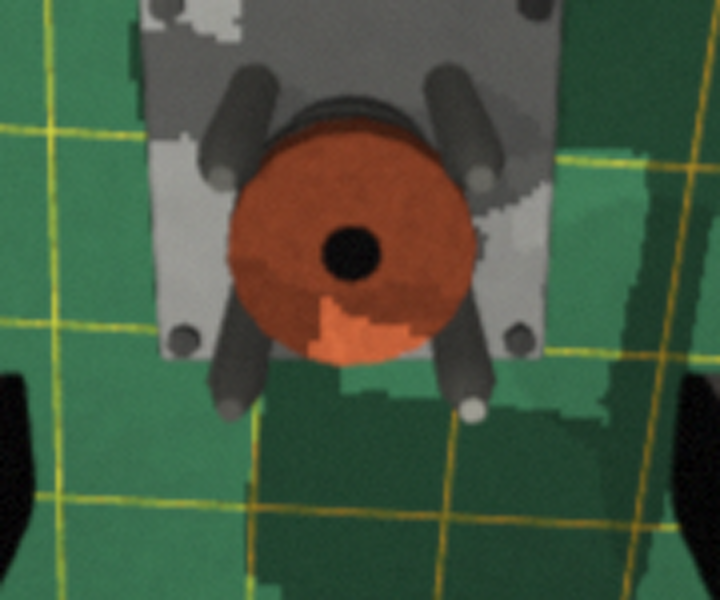

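```bash
python3 -m jog '[[[0,-0.9,-29.2,0.8,0,0,0],[0,-0.9,-29.2,0.8,0,0,0],[0,-0.9,-29.2,0.8,0,0,0],[0,-0.9,-29.2,0.8,0,0,0],[0,-0.9,-29.2,0.8,0,0,0],[0,-0.9,-29.2,0.8,0,0,0],[0,-0.9,-29.2,0.8,0,0,0]]]'
python3 - <<'E'
from h import *
s,m,im=snap("b1");p=proj(m,(.590,.2696,.03));print(s["tool_pos"],s["tcp_rot"],p)
x,y=map(int,p);v=im[y-60:y+60,x-60:x+60];cv2.imwrite("pics/b1c.png",cv2.resize(v,None,fx=5,fy=5,interpolation=cv2.INTER_NEAREST));print(x-60,y-60)
E
```

```text
time: 15.25
tool_pos: [0.589, 0.2686, 0.2951]
tcp_rot: [3.139, 0.093, -0.004]
wrist_force: [0.1, 0.3, 0.1]
width: 1.001
[0.58900816 0.26855597 0.29509737] [ 3.13875974  0.09341015 -0.00376478] [252.34313793 193.67710315]
192 133
```

View pics/b1c.png

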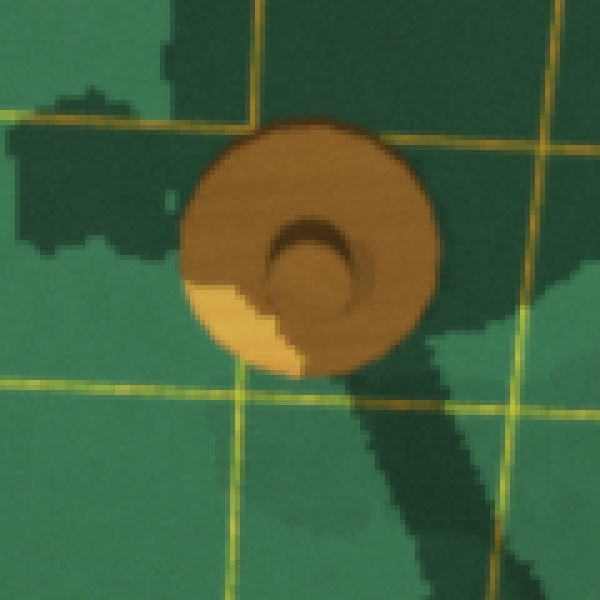

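```bash
python3 -m jog '[[[0,0,0,4,0,0,0],[0,0,0,5,0,0,0],[0,0,0,5,0,0,0],[0,0,0,5,0,0,0]]]'
python3 - <<'E'
from h import *
s,m,im=snap("b2");p=proj(m,(.590,.2696,.03));print(s["tool_pos"],p)
x,y=map(int,p);v=im[y-60:y+60,x-60:x+60];cv2.imwrite("pics/b2c.png",cv2.resize(v,None,fx=5,fy=5,interpolation=cv2.INTER_NEAREST));print(x-60,y-60)
E
```

```text
time: 15.8
tool_pos: [0.5903, 0.2687, 0.248]
tcp_rot: [-3.14, -0.091, -0.003]
wrist_force: [0.6, 0.5, -0.1]
width: 1.0
[0.59030388 0.26866151 0.24799799] [252.91740157 216.81183101]
192 156
```

View pics/b2c.png

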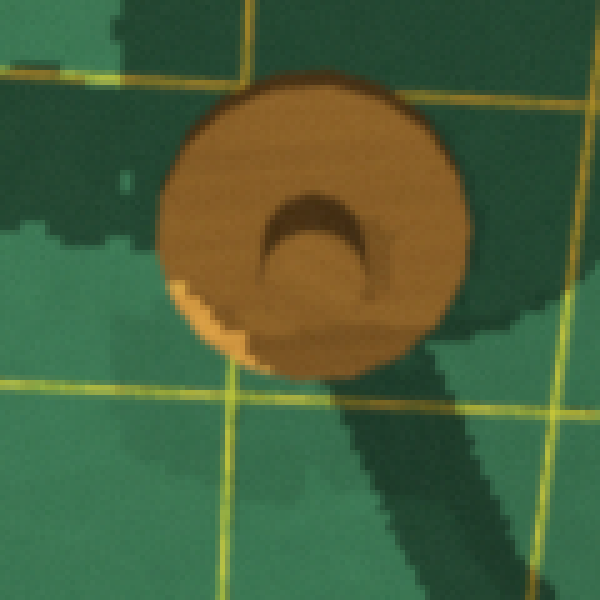

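```bash
python3 - <<'E'
from h import *
s,m,_=load("b1");s2,m2,_=load("b2")
g=lambda x,y,o:(x/5+o[0]-.4,y/5+o[1]-.4)
a,b=g(310.5,251,(192,133)),g(314,233,(192,156));ka,kb=g(310,278,(192,133)),g(314,281,(192,156))
print(tri([ray(m,a),ray(m2,b)]),plane(m,a,.012),plane(m2,b,.012));print(tri([ray(m,ka),ray(m2,kb)]),plane(m,ka,.03),plane(m2,kb,.03))
t,M=tool(s2)
for q in(plane(m2,b,.012),plane(m,a,.012),plane(m2,kb,.03)): print("in tool",(M.T@(q-t)*100).round(2))
E
```

```text
(array([0.59510665, 0.26866634, 0.01252577]), [np.float64(5.654284852897809e-05), np.float64(5.6542848528996695e-05)]) [0.59495952 0.26859857 0.012     ] [0.59491462 0.26870911 0.012     ]
(array([0.59909973, 0.26909071, 0.0428394 ]), [np.float64(1.9904606642020686e-05), np.float64(1.9904606641966896e-05)]) [0.59515317 0.26878296 0.03      ] [0.593985   0.26874733 0.03      ]
in tool [ 0.42  0.04 23.6 ]
in tool [ 0.42  0.05 23.6 ]
in tool [ 0.33  0.03 21.8 ]
```

```bash
python3 -m jog '[[[0,0.4,0.1,3,0,0,0],[0,0.4,0.1,5.5,0,0,0],[0.5,0.4,0.1,5.5,0,0,0],[0.5,0.4,0.1,5.5,0,0,0],[0.5,0.4,0.1,5.5,0,0,0]]]' 50
python3 - <<'E'
from h import *
s,m,im=snap("b3");cv2.imwrite("pics/b3c.png",cv2.resize(im[190:384,150:360],None,fx=3,fy=3))
E
```

```text
time: 16.48
tool_pos: [0.5945, 0.2686, 0.1937]
tcp_rot: [-3.139, -0.092, -0.005]
wrist_force: [0.3, 0.6, -0.0]
width: 0.498
```

View pics/b3c.png

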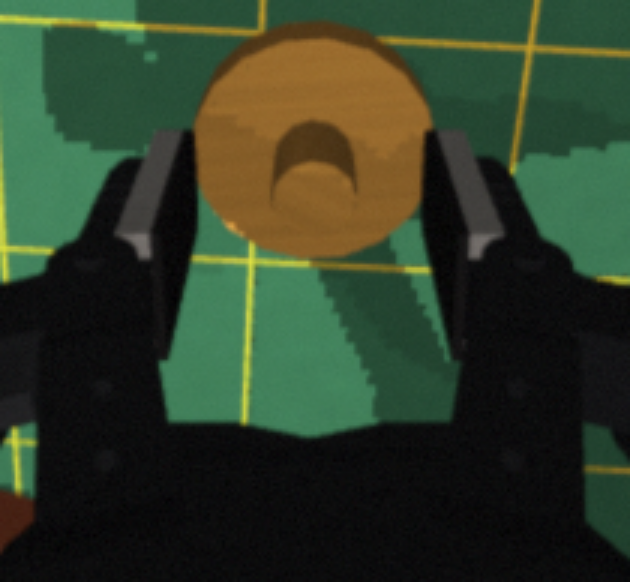

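```bash
python3 -m jog '[[[1,0,0,0,0,0,0],[1,0,0,0,0,0,0],[1,0,0,0,0,0,0],[1,0,0,0,0,0,0]]]' 50
python3 - <<'E'
from h import *
s,m,im=snap("b4");cv2.imwrite("pics/b4c.png",cv2.resize(im[190:384,150:360],None,fx=3,fy=3))
E
```

```text
time: 17.02
tool_pos: [0.5939, 0.2683, 0.1926]
tcp_rot: [-3.14, -0.092, -0.001]
wrist_force: [-0.4, -0.1, 6.1]
width: 0.155
```

View pics/b4c.png

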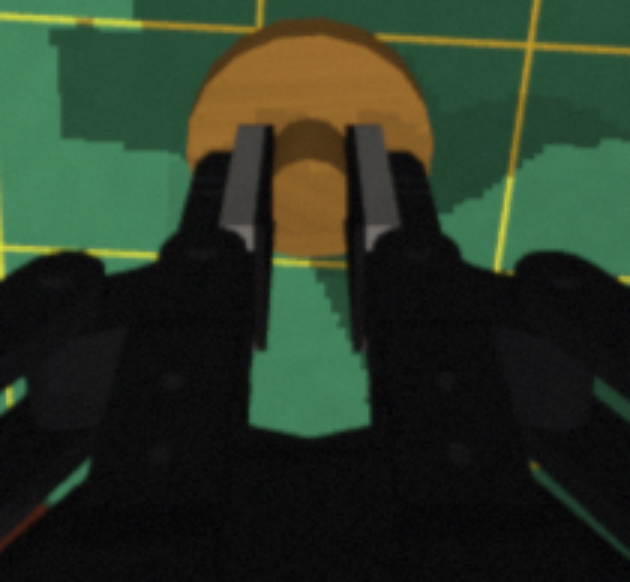

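```bash
python3 - <<'E'
from h import *
from workcell import bot
s=bot.read_state();print(go(s,[.615,-.0218,.31],np.radians(-86.65)),s["tool_pos"])
E
```

```text
(array([  0.41,  29.08, -11.75]), array([-0.   , -0.001,  0.   ]), np.float64(-0.0003255638831620722)) [0.59395787 0.26831906 0.19258056]
```

```bash
python3 -m jog '[[[1,0,0,-4,0,0,0],[1,0,2,-9,0,0,0],[1,0.4,29.1,-11.8,0,0,0],[1,0.4,29.1,-11.8,0,0,0],[1,0.4,29.1,-11.8,0,0,0],[1,0.4,29.1,-11.8,0,0,0],[1,0.4,29.1,-11.8,0,0,0],[1,0.4,29.1,-11.8,0,0,0],[1,0.4,29.1,-11.8,0,0,0]]]'
python3 - <<'E'
from h import *
s,m,im=snap("h1");print(s["tool_pos"],s["tcp_rot"])
cv2.imwrite("pics/h1c.png",cv2.resize(im[160:310,165:345],None,fx=4,fy=4,interpolation=cv2.INTER_CUBIC))
E
```

```text
time: 18.2
tool_pos: [0.6144, -0.0211, 0.309]
tcp_rot: [-3.139, -0.093, 0.002]
wrist_force: [0.5, 1.0, -1.4]
width: 0.158
[ 0.61442409 -0.02105256  0.30896247] [-3.13929048e+00 -9.30350553e-02  1.93103403e-03]
```

View pics/h1c.png

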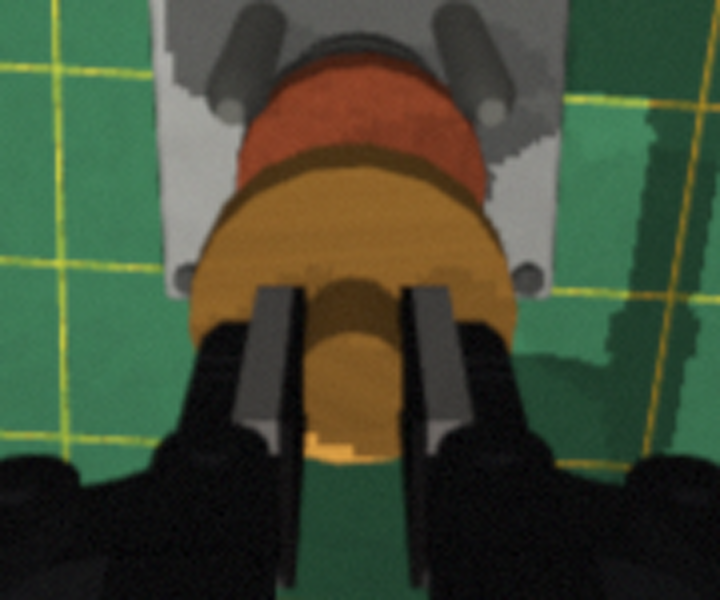

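```bash
python3 - <<'E'
from h import *
s,m,im=load("h1");g=lambda x,y:(x/4+165-.375,y/4+160-.375);tz=s["tool_pos"][2]
A,B=[tplane(s,m,g(*p),tz-.092) for p in[(229,110),(490,109)]];print("pins",A,B,B[1]-A[1],"c",(A+B)[0]/2-.023,(A+B)[1]/2)
for z in(.1806,.1826,.1846):
  P=[tplane(s,m,g(*p),z) for p in[(353,167),(350,464),(189,310),(517,310)]]
  print("top",(P[0][0]+P[1][0])/2,(P[2][1]+P[3][1])/2,P[0][0]-P[1][0],P[3][1]-P[2][1],"bot",tplane(s,m,g(353,142),z+.012)[0]-.025)
E
```

```text
pins [ 0.0223288  -0.02260116  0.21696247] [0.02243223 0.02315729 0.21696247] 0.04575845398301907 c -0.000619482989281727 0.00027806481339779504
top -4.948401245854009e-05 -0.0009073021765609555 0.04952546812391256 0.04909897912754183 bot -0.0005055618344172522
top -0.0010970480806710182 -0.0009080121604020004 0.050186878739427364 0.04975469399983027 bot -0.001171945646230431
top -0.0021446121488835172 -0.0009087221442430453 0.050848289354942185 0.05041040887211871 bot -0.0018383294580436096
```

```bash
python3 -m jog '[[[1,0.06,0.11,1.2,0,0,0],[1,0.06,0.11,2,0,0,0],[1,0.06,0.11,2.5,0,0,0],[1,0.06,0.11,3,0,0,0],[1,0.06,0.11,3.5,0,0,0],[1,0.06,0.11,3.9,0,0,0],[1,0.06,0.11,3.9,0,0,0]]]'
python3 - <<'E'
from h import *
s,m,im=snap("h2");print(s["tool_pos"],s["tcp_rot"],s["wrist_force"])
E
```

```text
time: 19.12
tool_pos: [0.6152, -0.0232, 0.2702]
tcp_rot: [-3.14, -0.092, 0.001]
wrist_force: [-0.1, 0.5, -1.3]
width: 0.154
[ 0.61515431 -0.02316725  0.27023431] [-3.14001948e+00 -9.21220715e-02  1.37513488e-03] [-0.11352043  0.53573778 -1.31220051]
```

View pics/h2.png

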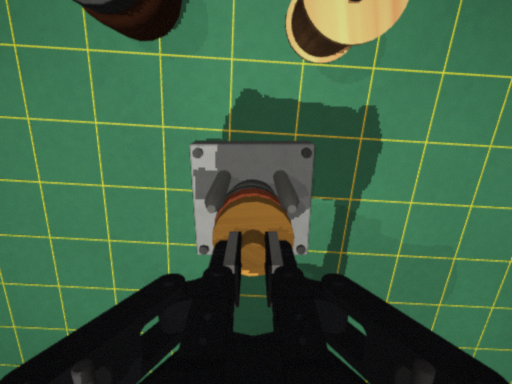

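The disc is in the pocket at (252,235) with no side force. Now pressing in small steps.

```bash
python3 -m jog '[[[1,0,0,0.2,0,0,0],[1,0,0,0.4,0,0,0],[1,0,0,0.5,0,0,0],[1,0,0,0.5,0,0,0]]]' 60; python3 -m jog '[[[1,0,0,0.15,0,0,0],[1,0,0,0.3,0,0,0],[1,0,0,0.3,0,0,0]]]'
```

```text
time: 19.68
tool_pos: [0.6153, -0.023, 0.2663]
tcp_rot: [-3.14, -0.092, 0.0]
wrist_force: [-4.5, 2.5, 4.3]
width: 0.148
time: 20.05
tool_pos: [0.6153, -0.023, 0.2635]
tcp_rot: [-3.14, -0.092, 0.0]
wrist_force: [-4.7, 3.0, 7.8]
width: 0.145
```

```bash
python3 -m jog '[[[1,-0.03,-0.04,0,0,0,0],[1,-0.03,-0.04,0,0,0,0]]]'; python3 -m jog '[[[1,-0.03,-0.03,0.2,0,0,0],[1,-0.03,-0.03,0.4,0,0,0],[1,-0.03,-0.03,0.4,0,0,0]]]'
```

```text
time: 20.3
tool_pos: [0.6152, -0.0228, 0.2635]
tcp_rot: [3.14, 0.093, 0.001]
wrist_force: [-3.2, 1.1, 4.6]
width: 0.154
time: 20.68
tool_pos: [0.6151, -0.0227, 0.26]
tcp_rot: [3.14, 0.093, 0.002]
wrist_force: [-4.8, 1.4, 6.1]
width: 0.15
```

```bash
python3 -m jog '[[[1,-0.06,-0.02,0,0,0,0],[1,-0.06,-0.02,0,0,0,0]]]'; python3 -m jog '[[[1,-0.02,0,0.2,0,0,0],[1,-0.02,0,0.4,0,0,0],[1,-0.02,0,0.4,0,0,0]]]'
```

```text
time: 20.92
tool_pos: [0.6148, -0.0226, 0.26]
tcp_rot: [3.139, 0.093, 0.004]
wrist_force: [-1.9, 1.2, 6.2]
width: 0.148
time: 21.3
tool_pos: [0.6148, -0.0226, 0.2566]
tcp_rot: [3.139, 0.093, 0.005]
wrist_force: [-4.5, 1.0, 7.6]
width: 0.147
```

```bash
python3 -m jog '[[[1,-0.05,0,0.15,0,0,0],[1,-0.05,0,0.25,0,0,0],[1,-0.05,0,0.25,0,0,0]]]'; python3 - <<'E'
from h import *
from workcell import bot
s,m,im=snap("h3");print(s["tool_pos"],s["tcp_rot"],s["wrist_force"],s["torque"])
d=bot.read_camera("side")[:,:,::-1];cv2.imwrite("pics/d3.png",d);c=bot.read_camera("scene")[:,:,::-1]
v=np.hstack([cv2.resize(d[150:225,210:290],None,fx=5,fy=5,interpolation=cv2.INTER_CUBIC),cv2.resize(c[175:250,200:280],None,fx=5,fy=5,interpolation=cv2.INTER_CUBIC)]);cv2.imwrite("pics/d3c.png",v)
cv2.imwrite("pics/h3c.png",cv2.resize(im[160:310,165:345],None,fx=4,fy=4,interpolation=cv2.INTER_CUBIC))
E
```

```text
time: 21.68
tool_pos: [0.6146, -0.0226, 0.2547]
tcp_rot: [3.139, 0.093, 0.006]
wrist_force: [-3.9, 1.1, 10.3]
width: 0.148
[ 0.61455462 -0.02264202  0.25470234] [3.13940734 0.0925567  0.0061054 ] [-3.85035365  1.14923558 10.30370265] [0.15118588 0.67460693 0.03448737]
```

View pics/d3c.png

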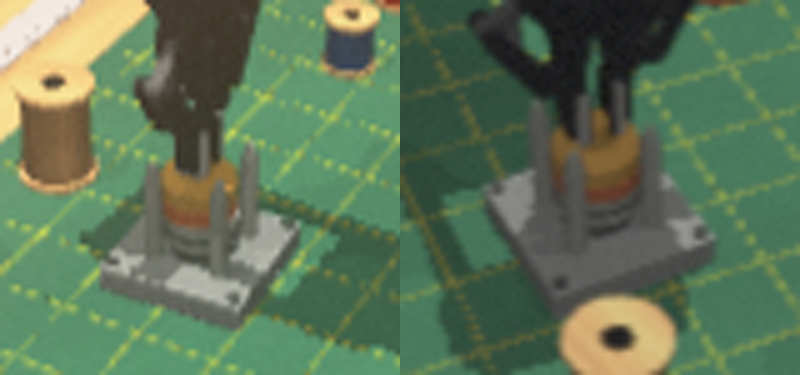

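View pics/h3c.png

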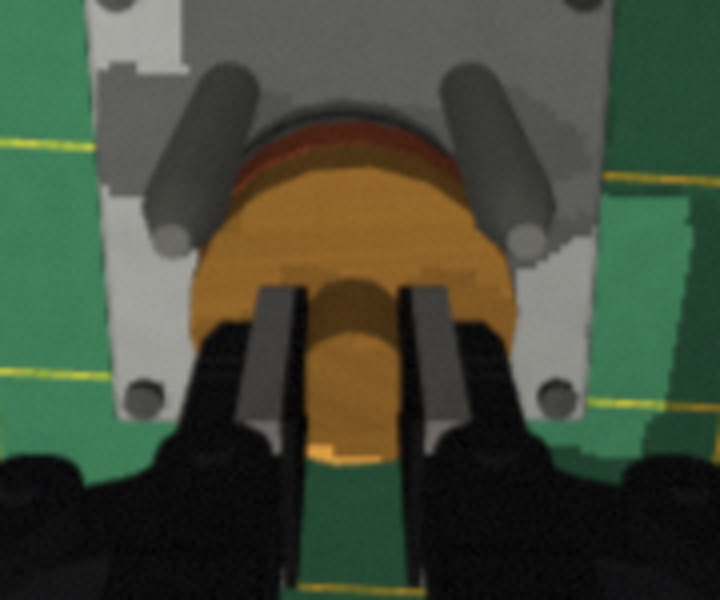

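```bash
python3 -m jog '[[[1,-0.08,0,0,0,0,0],[1,-0.08,0,0.1,0,0,0],[1,-0.08,0,0.1,0,0,0]]]'; python3 -m jog '[[[1,-0.02,0,0.1,0,0,0],[1,-0.02,0,0.1,0,0,0]]]'
```

```text
time: 22.2
tool_pos: [0.6143, -0.0227, 0.2545]
tcp_rot: [3.139, 0.092, 0.009]
wrist_force: [-4.2, 1.6, 12.9]
width: 0.149
time: 22.45
tool_pos: [0.6143, -0.0227, 0.2545]
tcp_rot: [3.139, 0.092, 0.01]
wrist_force: [-5.1, 0.6, 18.3]
width: 0.149
```

```bash
python3 -m jog '[[[1,-0.06,0,-0.05,0,0,0],[1,-0.06,0,-0.05,0,0,0],[1,-0.06,0,-0.05,0,0,0]]]'; python3 - <<'E'
from h import *
from workcell import bot
for i in range(3):
    s,m,im=snap("k%d"%i);print(s["time"],s["tool_pos"].round(4) if hasattr(s["tool_pos"],"round") else s["tool_pos"],s["wrist_force"],s["torque"])
cv2.imwrite("pics/kc.png",cv2.resize(im[160:310,165:345],None,fx=4,fy=4,interpolation=cv2.INTER_CUBIC))
E
```

```text
time: 22.82
tool_pos: [0.614, -0.0227, 0.2545]
tcp_rot: [3.139, 0.092, 0.011]
wrist_force: [-2.9, 1.4, 14.0]
width: 0.149
22.825 [ 0.614  -0.0227  0.2545] [-2.88155835  1.39696015 14.00746345] [0.26501216 0.47858241 0.0209793 ]
22.875 [ 0.614  -0.0227  0.2545] [-1.77689157  1.29082914 13.3705291 ] [ 0.21296417  0.44696799 -0.01021081]
22.925 [ 0.614  -0.0227  0.2545] [-2.44060148  1.72650413 13.75738004] [ 0.21016144  0.47115444 -0.03850678]
```

View pics/kc.png

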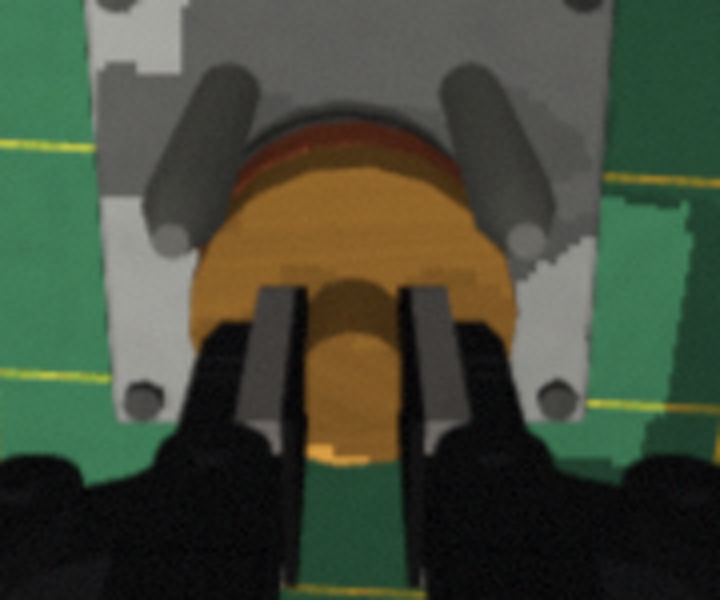

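Stack flat; TCP stays at 0.2545 for both 18 N and 14 N, so the plunger is on its stop. I'll add a little margin for the hold.

```bash
python3 -m jog '[[[1,-0.02,0,0.03,0,0,0],[1,-0.02,0,0.03,0,0,0],[1,-0.02,0,0.03,0,0,0]]]'; python3 - <<'E'
from h import *
from workcell import bot
f=[]
for i in range(4):
    s,m,im=snap("l%d"%i);f.append(s["wrist_force"])
print(np.mean(f,0),s["tool_pos"],s["time"])
c=bot.read_camera("scene")[:,:,::-1];cv2.imwrite("pics/sc_end.png",c)
E
```

```text
time: 23.35
tool_pos: [0.6139, -0.0227, 0.2545]
tcp_rot: [3.139, 0.092, 0.012]
wrist_force: [-2.7, 1.3, 15.4]
width: 0.152
[-2.92084843  1.67763021 14.93438933] [ 0.61389263 -0.02267104  0.2545264 ] 23.5
```

View pics/sc_end.png

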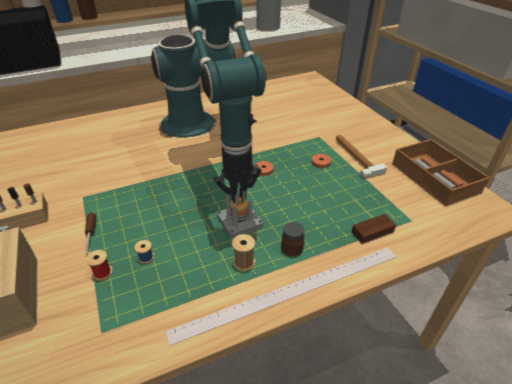

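Everything else is where it was: larger discs (264,168) and (321,160), spools, jar, mallet and awl. The hold is steady at about 15 N, so I'm handing in.

```bash
python3 - <<'E'
from workcell import bot
print(bot.finish_job())
E
```

```text
the job is handed in; nothing more can be done
None
```

I stacked the steel body, then the smallest of the three brown discs as the spacer, then the brass top disc knob up. I pressed the stack down by the knob and handed in at about 23.5 s, still holding it.

**Plunger at its stop:** the tool height read 0.2545 m under pushes of 13, 14, 15 and 18 N. That is within about 0.1 mm of the 0.2546 m I expected with the plunger at its stop. The last mean push was 14.9 N, within the 12–20 N hold.

**Stack and bench:** the wrist, side and scene pictures showed the stack flat between the pins. In the last scene picture the other things on the bench looked unmoved.

**Checks that disagreed:**
- **Side force:** about 3 N remained (mean -2.9 N in x, 1.7 N in y), probably from the disc touching the far pins. It was down from 5 N after I eased the tool sideways.
- **Tool tilt:** it leaned by about 0.4° under the push.
- **Body height:** two wrist views gave 15 mm against the stated 20 mm. The 49 mm diameter and the height at which it met the plunger supported 20 mm.

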